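# Start a board test on the bench console

### The arm

A 7-joint arm with a two-finger parallel gripper is mounted at the origin on the work surface. World frame = base frame: x ahead of the robot, y to its left, z up, the work surface at z = 0. Lengths are in m, angles in rad, forces in N, time in s.
With the tool pointing down it reaches from about 0.4 to 0.875 m from the base axis. Payload 6.5 kg.
Tool frame: the origin (TCP) lies on the centre line of the jaws, within the pads' length; the fingertips stand 19 mm ahead of it and the grasp point (between the pads) is the TCP; z points along the fingers, y is the direction in which the jaws open and shut (so a half turn about z gives the same grasp; the last joint's range is limited). The gripper opens to 85 mm and grips with 20 to 120 N. Pads are 22 mm wide; open, the fingers measure 114 mm over their backs; the gripper's body (76 mm by 85 mm) begins 54 mm behind the grasp point. The pads swing forward as they close: fully open they stand 13 mm farther back than shut.
Start: joints at [1.045, 0.536, -0.004, 1.538, 0.003, 1.067, -0.071], TCP at [0.288, -0.582, 0.25] pointing down, gripper open.
Joint ranges: [-2.7, 2.7], [-0.37, 2.16], [-1.27, 1.26], [0.24, 2.4], [-1.31, 4.45], [0.19, 1.91], [-2.76, 2.76]. Speed limits (rad/s): [2.39, 2.39, 3.14, 3.14, 3.14, 3.14, 3.14].

### API

Orientations are given as a rotation vector (axis times angle).
In Python, from station import manip, optics gives the robot as it stands.
- The arm moves only by the shell command python3 -m pendant 'ROWS' [FORCE]. ROWS is JSON, a list of rows, each a list of 7 numbers: the shift along the tool's x, y, z in cm, then the turn, a rotation vector about the tool's x, y, z in rad, then the closure in counts, from 0 (fully open) to 255 (shut). A call has 1 to 12 rows; each row shifts and turns the commanded pose from where the row before left it, along the tool's axes as they then stand; what a row does not reach is not made up. A row lasts 1/8 s, in which the tool goes at most 62.5 mm and 10.7 degrees, less where a joint would pass 70% of its speed; a pose out of reach is approached as far as the arm can. A call is refused whole if a number of a shift passes 6.25 or a number of a turn 0.188, either way. A call with a gripper value outside its range is refused whole. The fingers move at their own pace and stop on an object; FORCE is the grip in N (left out, the last holds). Time passes only in rows, so rows that do not move let the fingers close. It gives the time, the measured TCP pose, the force and the opening at its end, in the units of the state.
- manip.observe(): the state, without advancing time (a new reading comes with each control period).
- optics.camera(name): name is "side" or "top" or "wrist"; returns a dict with "pixels" (400x640x3 uint8, blue, green, red), "mtx" (3x3 intrinsics, pixels), "R" (3x3) and "t" (3): a world point X has camera coordinates R X + t. Camera axes: x right, y down, z forward; pixel columns grow to the right and rows downward; lengths in m; the calibration is good to about 2 mm. A picture is of the moment at which its call begins. There is no depth.
- manip.hand_in(): hands the job in, once; it reports no verdict.
The state is a dict: "clock": time; "q": joint angles; "joint_vel": joint speeds; "tau": joint torques, N m; "ee_pos": TCP position; "orientation": TCP orientation; "contact_force": force on the tool from outside, world axes, zero at the start; "moment": the same for the moment, N m; "gripper_width": finger opening in m.
Only numpy, scipy, OpenCV 4.12 (cv2) and the standard library are available. Lean on these libraries where they do the work, as an engineer would, in place of code of your own. Each camera call takes 0.05 s, during which the arm holds its last target.

### The job

Start the test of the green board on the bench console: first press the raised end of the wide rocker down until it has rocked right over, then do the same with the narrow rocker, and then push the large round button all the way down and let it come back up. Keep to that order, leave both rockers switched over, do not push the small round button in, and do not disturb the tin, mug, multimeter or screwdriver.

Things in the scene. Friction and masses are not known exactly. Their poses are not given: they have to be found in the camera images.
- console: Low white test console, grey deck, fixed, 250 (x) x 370 (y) x 55 mm high; origin under its centre, x away from the robot, z up. Four controls, in changing order but all at the console's yaw, in flat 90 x 66 mm frames (tops 69 mm above the bench): row at x = -65 mm, places at y = -126, -42, 42, 126 mm. Behind it the green board in a black nest (top 73 mm above the bench).
- wide_rocker_pad (a point): Middle of the top of the raised half of the wide rocker: black paddle, 64 mm long (console x), 46 mm wide, rocking about a console-y axis at its middle, 75 mm above the bench. Off, the half away from the robot (+x) is raised 17 degrees, the other level. The point moves with it: off, 19 mm to +x of the axis and 6 mm above it; on, 20 mm to +x, level with it, that half then flat.
- wide_rocker (a joint): Angle of the wide rocker: 0 off, 0.30 rad fully over (on). It stays where it is left; about 3 to 4 N on the raised end moves it.
- narrow_rocker_pad (a point): Middle of the top of the raised half of the narrow rocker: black paddle, 64 mm long (console x), 20 mm wide, rocking about a console-y axis at its middle, 75 mm above the bench. Off, the half towards the robot (-x) is raised 17 degrees, the other level. The point moves with it: off, 19 mm to -x of the axis and 6 mm above it; on, 20 mm to -x, level with it, that half then flat.
- narrow_rocker (a joint): Angle of the narrow rocker: 0 off, 0.30 rad fully over (on). It stays where it is left; about 3 to 4 N on the raised end moves it.
- large_button_top (a point): Centre of the flat top of the large round black button, 40 mm across, 81 mm above the bench when up; it is pushed straight down 6 mm and springs back (starts to move at 2 N, fully down at 5.5 N). 
- large_button (a joint): Travel of the large button: 0 up, 0.006 m fully down.
- small_button_top (a point): Centre of the flat top of the small round black button, 18 mm across, 81 mm above the bench when up, with the same spring and 6 mm travel; not to be pushed. 
- small_button (a joint): Travel of the small button: 0 up, 0.006 m fully down.
- flux_tin: Small white round tin with a steel cap, 38 mm across, 30 mm high, standing loose on the console deck behind the controls on the +y side, beside the board; origin at the centre of its underside.
- mug: Blue plastic mug, 76 mm across, 90 mm high, standing on the bench beyond the console's +y side; origin at the centre of its underside.
- multimeter: Grey multimeter lying on the bench beyond the console's -y side, 160 x 85 mm, 45 mm high with its dial; origin at the centre of its underside, x along its length.
- screwdriver: Screwdriver, 160 mm long, lying on the bench in front of the console (robot's side), roughly along the console's y; origin under its middle, x along its length.
Not all that is in view belongs to the job. Of the things that look like the screwdriver, take the one that is nearest to the robot's base at the start.

How it is judged:
On the way, in this order (a step that is already met when the one before it is completed fails the run):
1. the wide rocker is rocked right over (value of joint wide_rocker above 0.25 rad), for 0.1 s.
2. then the narrow rocker is rocked right over (value of joint narrow_rocker above 0.25 rad), for 0.1 s.
3. then the large round button is pushed down (value of joint large_button above 0.0048 m), for 0.05 s.
4. and has come back up (value of joint large_button below 0.001 m), for 0.1 s.
At the end, for the whole second after the job is handed in: Both rockers stand switched over (beyond 0.25 of 0.30 rad), both round buttons are up (within 1 mm), and the tin, mug, multimeter and screwdriver are at rest within 20 mm of where they began (value of joint each of wide_rocker, narrow_rocker above 0.25 rad and value of joint each of large_button, small_button below 0.001 m and distance of each of flux_tin, mug, multimeter, screwdriver from where it was at the start of the episode below 0.02 m and linear speed of each of flux_tin, mug, multimeter, screwdriver below 0.02 m/s); the robot touches nothing.
It fails at once if the narrow rocker is pressed over before the wide one is on (value of joint narrow_rocker above 0.15 rad and value of joint wide_rocker below 0.25 rad).
It fails at once if the large button is pushed before both rockers are on (value of joint large_button above 0.003 m and value of joint any of wide_rocker, narrow_rocker below 0.25 rad).
It fails at once if the small button is pushed in (value of joint small_button above 0.003 m).
It fails at once if the tin, mug, multimeter or screwdriver is lifted, shifted or knocked (over 20 mm) (distance of any of flux_tin, mug, multimeter, screwdriver from where it was at the start of the episode above 0.02 m).
It also fails if it takes over 45 s, if anything falls off the work surface, if the arm or the gripper's body presses on something with over 40 N, if the wrist force passes 120 N, or if a joint passes its speed limit or range.

## Working session

There is one attempt and no reset: what is moved stays moved. The work goes in short steps, Python scripts to look and compute and a shell command to move; the robot and the scene stay as the last step left them, time stands still between calls to the robot, and variables do not carry over. Pictures are saved under pics/ and viewed, and the job is handed in when it is done.

```bash
ls; mkdir -p pics
python3 - <<'E'
from station import manip, optics
import cv2,numpy as np
print(manip.observe())
for n in ("side","top","wrist"):
    c=optics.camera(n); cv2.imwrite(f"pics/{n}0.png",c["pixels"]); np.savez(f"pics/{n}0.npz",**c); print(n,c["mtx"].tolist(),c["R"].tolist(),c["t"].tolist())
E
```

```text
pics
{'clock': 0.0, 'q': array([ 1.04479077,  0.53719575, -0.0044742 ,  1.53886101,  0.00256898,
        1.06726876, -0.07118688]), 'joint_vel': array([ 0.00048198,  0.00109968,  0.00030143,  0.00031618, -0.00050825,
       -0.00151776,  0.0009054 ]), 'tau': array([-5.56234718e-04, -5.83416438e+01,  1.04841560e+00, -2.59099871e+01,
        1.23905169e-02,  9.69629036e-03, -9.14506018e-06]), 'ee_pos': array([ 0.28820526, -0.58195609,  0.24939825]), 'orientation': array([-3.05727880e+00, -7.15690256e-01,  7.41865837e-04]), 'contact_force': array([ 0.36521196,  0.13509084, -0.99721145]), 'moment': array([-0.00120116, -0.00488676, -0.03025838]), 'gripper_width': 0.08569300419086927}
side [[414.4883050525411, 0.0, 323.0475458824248], [0.0, 414.4883050525411, 191.09706092593794], [0.0, 0.0, 1.0]] [[-0.9333333900215238, -0.35862451001477563, 0.016650642257650276], [-0.19257548542214778, 0.46096445679258874, -0.8662715809654259], [0.30299086699990535, -0.8117266968571231, -0.49929580823803227]] [0.519790053115468, 0.12769334244253064, 1.1438501847551137]
top [[452.3369002834198, 0.0, 309.30301513892977], [0.0, 452.3369002834198, 201.96412306451555], [0.0, 0.0, 1.0]] [[-0.02441437361386521, -0.9996432182439589, 0.01083395495205215], [-0.9867239192994516, 0.02235546569180732, -0.1608606236343495], [0.16056103339033412, -0.014617433856970978, -0.9869176688985081]] [0.07713241139032825, 0.5388132624988995, 1.168677685831113]
wrist [[308.43131711636204, 0.0, 319.5558199747261], [0.0, 308.43131711636204, 200.25005019559143], [0.0, 0.0, 1.0]] [[0.44513319602183693, -0.8954606242732034, -0.0025900146007547258], [-0.8604026745379139, -0.42850375626058096, 0.2758473645307849], [-0.24812028423204738, -0.12056036349820719, -0.9611979625996878]] [-0.6495860011585339, -0.036915181160598706, 0.37832297697822986]
```

View pics/top0.png

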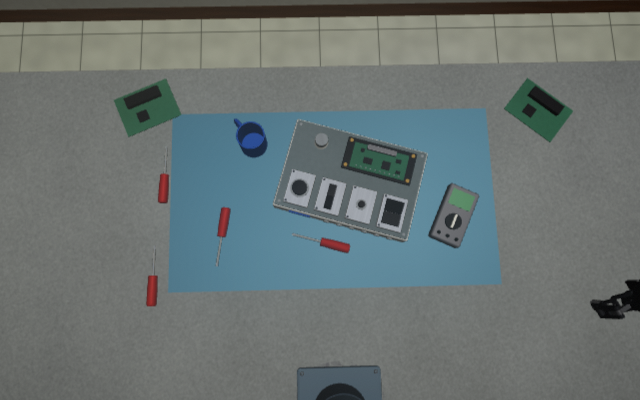

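View pics/side0.png

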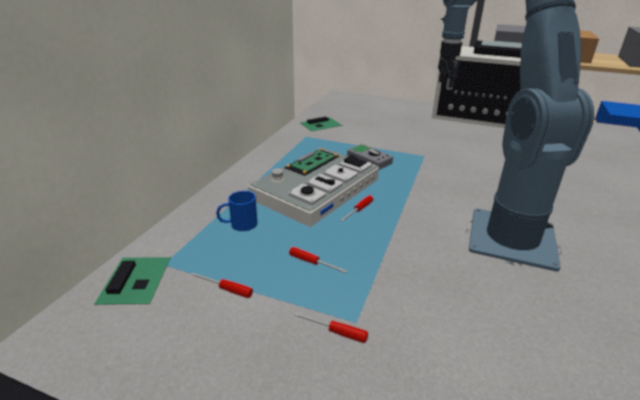

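View pics/wrist0.png

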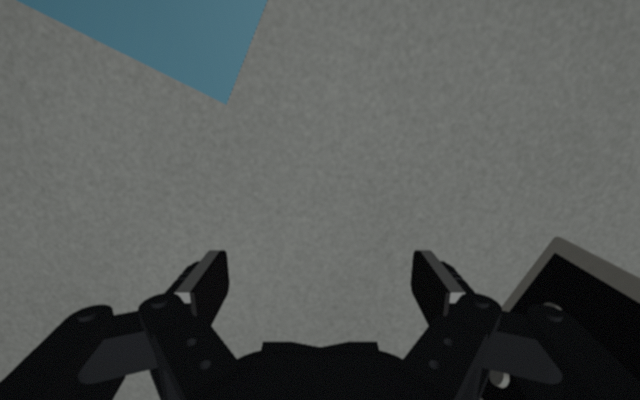

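The top view shows these controls from left (+y) to right: large button (299,187), narrow rocker (331,196), small button (361,204) and wide rocker (393,212). The tin is at (321,140), the mug at (252,140), the multimeter at (454,215) and the screwdriver in front of the console at (325,243). Other screwdrivers lie at (223,222), (163,187) and (152,290), and there are loose boards at (148,108) and (538,110). I'll check this in a close crop.

Run:
```python
import cv2
im=cv2.imread("pics/top0.png")[110:260,260:440]
cv2.imwrite("pics/top0c.png",cv2.resize(im,None,fx=4,fy=4,interpolation=cv2.INTER_CUBIC)[:600,:720])
im=cv2.imread("pics/side0.png")[135:235,235:395]
cv2.imwrite("pics/side0c.png",cv2.resize(im,None,fx=5,fy=5,interpolation=cv2.INTER_CUBIC))
```

```text
(no output)
```

View pics/top0c.png

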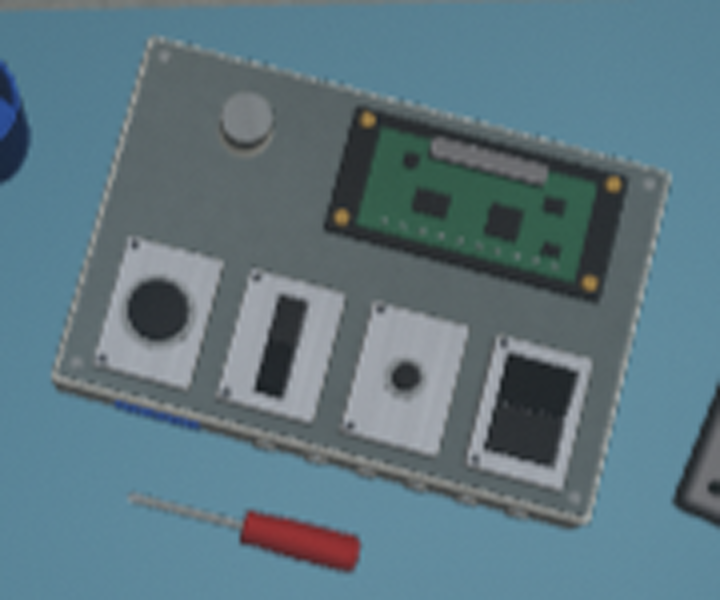

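View pics/side0c.png

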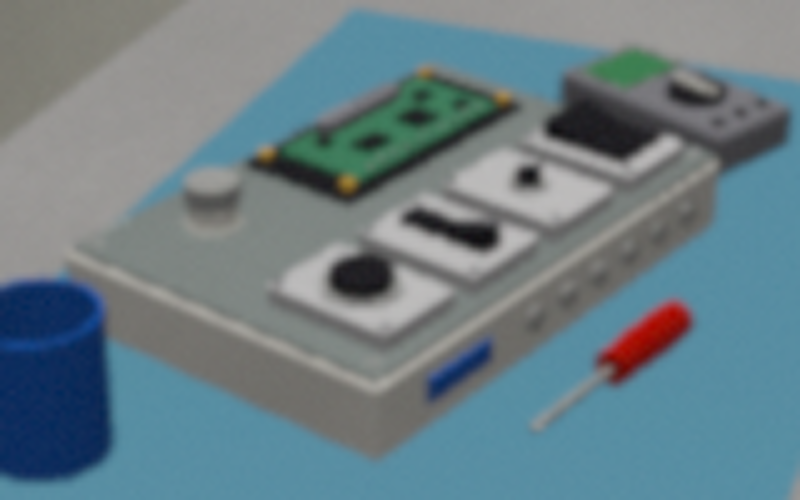

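The crop confirms the wide rocker at y=-126, small button at -42, narrow rocker at +42 and large button at +126, all in console coordinates. Next I'll fit the console pose to both views.

```bash
cat > h.py <<'E'
import numpy as np,cv2
from scipy.optimize import least_squares
def proj(c,X): 
    p=(c["R"]@np.atleast_2d(X).T).T+c["t"]; p=p@c["mtx"].T; return p[:,:2]/p[:,2:]
E
python3 - <<'E'
from h import *
top=dict(np.load("pics/top0.npz")); side=dict(np.load("pics/side0.npz"))
T=[((152,38),(.125,.185,.055)),((668,172),(.125,-.185,.055)),((588,520),(-.125,-.185,.055)),((56,378),(-.125,.185,.055)),
((158,310),(-.065,.126,.081)),((405,377),(-.065,-.042,.081)),
((130,237),(-.02,.159,.069)),((222,258),(-.02,.093,.069)),((190,388),(-.11,.093,.069)),((96,364),(-.11,.159,.069)),
((592,355),(-.02,-.159,.069)),((564,488),(-.11,-.159,.069))]
S=[((67,255),(.125,.185,.055)),((378,388),(-.125,.185,.055)),((718,160),(-.125,-.185,.055)),((362,275),(-.065,.126,.081)),((528,176),(-.065,-.042,.081))]
def uv(p,s,o): return (np.array(p)+.5)/s-.5+o
Xt=np.array([x for _,x in T]);ut=np.array([uv(p,4,(260,110)) for p,_ in T])
Xs=np.array([x for _,x in S]);us=np.array([uv(p,5,(235,135)) for p,_ in S])
def W(v,X):
    c,s=np.cos(v[2]),np.sin(v[2]); return X@np.array([[c,s,0],[-s,c,0],[0,0,1]])+[v[0],v[1],0]
def f(v,a=1,b=1): return np.r_[a*(proj(top,W(v,Xt))-ut).ravel(),b*(proj(side,W(v,Xs))-us).ravel()]
for a,b in((1,1),(1,0),(0,1)):
    r=least_squares(f,[.6,0,-.2],args=(a,b)); print(a,b,r.x.round(4),np.abs(r.fun).max().round(2))
    if (a,b)==(1,1): v=r.x; print(r.fun.reshape(-1,2).round(1).tolist())
for n,p in dict(wide=(-.065+.019,-.126,.081),narrow=(-.065-.019,.042,.081),large=(-.065,.126,.081),small=(-.065,-.042,.081)).items(): print(n,W(v,np.array([p])).round(4))
E
```

```text
1 1 [ 0.6013 -0.0478 -0.2826] 2.65
[[-1.5, -1.5], [1.3, -1.1], [1.0, 1.1], [-2.1, 0.8], [-0.3, 0.0], [0.5, -0.4], [-0.9, -0.1], [0.2, 0.9], [-0.5, 0.9], [-1.4, 0.5], [0.4, 0.8], [-0.3, 0.6], [-1.4, -2.6], [-0.1, -1.8], [0.5, -2.3], [-0.3, -2.3], [-0.1, -2.6]]
1 0 [ 0.602  -0.0486 -0.2842] 1.8
0 1 [ 0.5959 -0.036  -0.2787] 1.72
wide [[ 0.522  -0.1559  0.081 ]]
narrow [[0.5324 0.016  0.081 ]]
large [[0.574  0.0914 0.081 ]]
small [[ 0.5272 -0.07    0.081 ]]
```

```bash
python3 -m pendant '[[3.5,-2.5,0,0,0,0,255],[3.5,-2.5,0,0,0,0,255],[3.5,-2.5,0,0,0,0,255],[3.5,-2.5,0,0,0,0,255],[3.5,-2.5,0,0,0,0,255],[3.5,-2.5,0,0,0,0,255],[3.5,-2.5,0,0,0,0,255],[3.5,-2.5,0,0,0,0,255],[3.5,-2.5,0,0,0,0,255],[3.5,-2.5,0,0,0,0,255],[3.5,-2.5,0,0,0,0,255]]' 30
python3 -m pendant '[[0,0,0,0,0,0.15,255],[0,0,0,0,0,0.15,255],[0,0,0,0,0,0.15,255],[0,0,0,0,0,0.15,255],[0,0,0,0,0,0.14,255],[0,0,0,0,0,0,255]]'
cat > look.py <<'E'
import sys
from h import *
from station import manip,optics
from scipy.spatial.transform import Rotation as Ro
n,cam=sys.argv[1:3]
c=optics.camera(cam); cv2.imwrite(f"pics/{n}.png",c["pixels"]); np.savez(f"pics/{n}.npz",**c)
o=manip.observe(); R=Ro.from_rotvec(o["orientation"]).as_matrix()
print(o["clock"],o["ee_pos"],R.round(4).tolist(),o["contact_force"],o["gripper_width"],o["q"].round(2))
E
python3 look.py w1 wrist
```

```text
clock: 1.52
ee_pos: [0.5118, -0.1639, 0.2502]
orientation: [-3.059, -0.716, 0.0]
contact_force: [0.3, -0.5, 0.0]
gripper_width: 0.0
clock: 2.28
ee_pos: [0.5113, -0.165, 0.2501]
orientation: [3.111, -0.437, -0.001]
contact_force: [-0.1, -0.1, -0.2]
gripper_width: -0.0003
2.325 [ 0.51128651 -0.16507752  0.25013015] [[0.9618, -0.2736, -0.0004], [-0.2736, -0.9618, -0.0], [-0.0004, 0.0002, -1.0]] [-0.07827219  0.60953471  0.79984098] -0.0002080224614795743 [ 0.25  0.35 -0.03  1.84  0.01  0.96 -1.63]
```

View pics/w1.png

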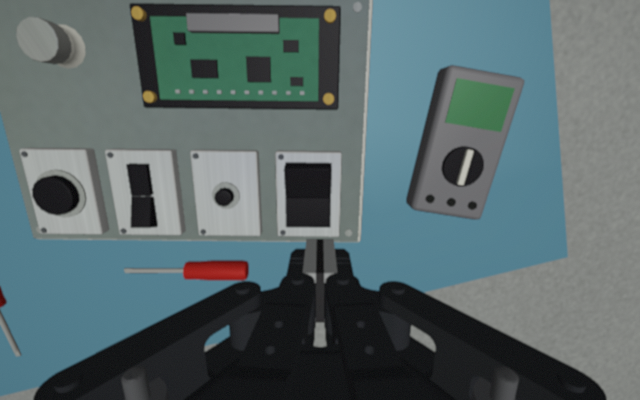

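Run:
```python
import cv2
im=cv2.imread("pics/w1.png")
cv2.imwrite("pics/w1a.png",cv2.resize(im[140:250,180:380],None,fx=4,fy=4,interpolation=cv2.INTER_CUBIC))
cv2.imwrite("pics/w1b.png",cv2.resize(im[140:250,0:200],None,fx=4,fy=4,interpolation=cv2.INTER_CUBIC))
```

```text
(no output)
```

View pics/w1a.png

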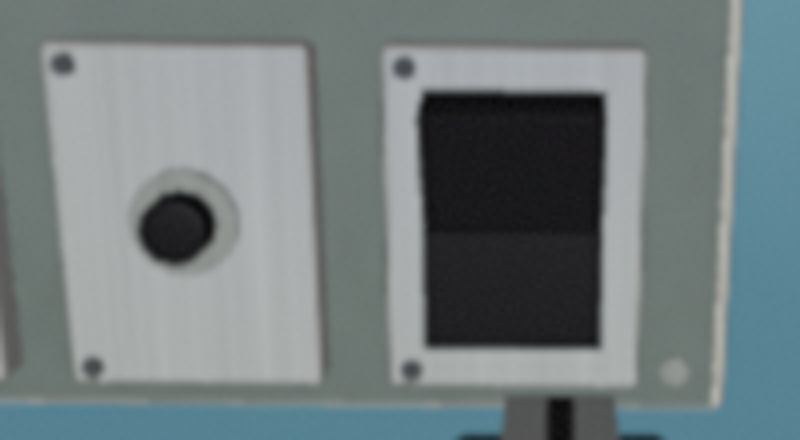

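View pics/w1b.png

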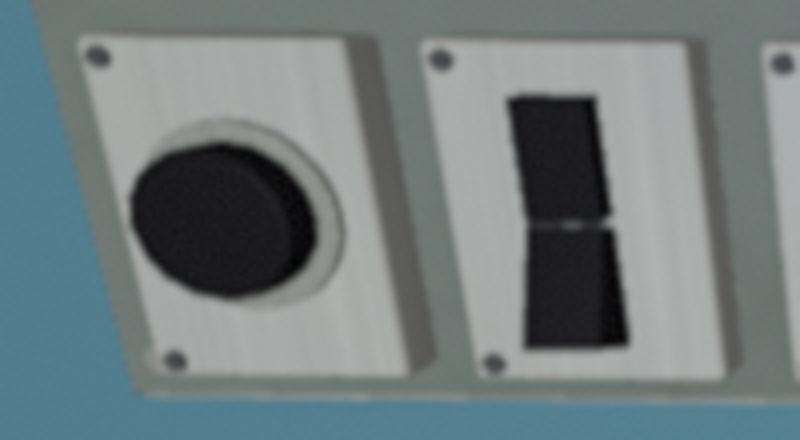

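```bash
cat > fit.py <<'E'
from h import *
w=dict(np.load("pics/w1.npz"))
A=[((42,44),(-.02,-.009,.069)),((308,44),(-.02,-.075,.069)),((320,383),(-.11,-.075,.069)),((74,382),(-.11,-.009,.069)),
((385,48),(-.02,-.093,.069)),((645,50),(-.02,-.159,.069)),((637,384),(-.11,-.159,.069)),((390,383),(-.11,-.093,.069)),((175,229),(-.065,-.042,.081)),((718,406),(-.125,-.185,.055))]
B=[((78,38),(-.02,.159,.069)),((345,38),(-.02,.093,.069)),((409,375),(-.11,.093,.069)),((158,372),(-.11,.159,.069)),
((420,40),(-.02,.075,.069)),((685,42),(-.02,.009,.069)),((724,380),(-.11,.009,.069)),((480,376),(-.11,.075,.069)),((211,221),(-.065,.126,.081))]
X=np.array([x for _,x in A+B]); u=np.array([(np.array(p)+.5)/4-.5+[180,140] for p,_ in A]+[(np.array(p)+.5)/4-.5+[0,140] for p,_ in B])
def W(v,X):
    c,s=np.cos(v[2]),np.sin(v[2]); return X@np.array([[c,s,0],[-s,c,0],[0,0,1]])+[v[0],v[1],0]
r=least_squares(lambda v:(proj(w,W(v,X))-u).ravel(),[.6,0,-.2]);v=r.x
print(v.round(4),r.fun.reshape(-1,2).round(1).tolist())
for n,p in dict(wide=(-.065+.021,-.126,.081),narrow=(-.065-.021,.042,.081),large=(-.065,.126,.081),small=(-.065,-.042,.081)).items(): print(n,W(v,np.array([p])).round(4))
E
python3 fit.py
```

```text
[ 0.6009 -0.0496 -0.2876] [[-0.8, -1.0], [0.2, -0.3], [1.1, 0.4], [0.2, 0.0], [-0.7, -1.1], [1.7, -0.9], [1.1, 0.9], [0.6, 0.5], [-0.5, 0.7], [2.9, 3.2], [-2.0, -1.3], [-1.0, -0.6], [-0.0, 0.8], [0.2, 1.0], [-1.3, -0.9], [0.0, -0.7], [0.7, 0.4], [-0.7, 0.8], [-1.0, 1.0]]
wide [[ 0.523  -0.1579  0.081 ]]
narrow [[0.5304 0.0151 0.081 ]]
large [[0.5743 0.0897 0.081 ]]
small [[ 0.5267 -0.0714  0.081 ]]
```

```bash
python3 -m pendant '[[0.9,-1.1,3,0,0,0,255],[0,0,4,0,0,0,255],[0,0,4,0,0,0,255],[0,0,2.5,0,0,0,255],[0,0,0,0,0,0,255]]'
python3 look.py w2 wrist; python3 look.py s2 side
```

```text
clock: 2.95
ee_pos: [0.5216, -0.1567, 0.1136]
orientation: [-3.111, 0.435, 0.007]
contact_force: [-0.7, 0.7, 1.2]
gripper_width: 0.0
3.0 [ 0.5227705  -0.15704436  0.11505553] [[0.9614, -0.275, -0.0013], [-0.275, -0.9614, 0.0004], [-0.0014, -0.0001, -1.0]] [ 0.26424644 -0.44999549 -0.02744292] -0.00019782091844150495 [ 0.24  0.55 -0.03  1.91  0.03  0.68 -1.66]
3.05 [ 0.52356937 -0.15727845  0.11598035] [[0.9613, -0.2754, 0.0007], [-0.2754, -0.9613, -0.0001], [0.0007, -0.0001, -1.0]] [1.1389328  0.11144695 0.1172995 ] -0.0004222346944795996 [ 0.24  0.55 -0.03  1.91  0.03  0.68 -1.66]
```

View pics/w2.png

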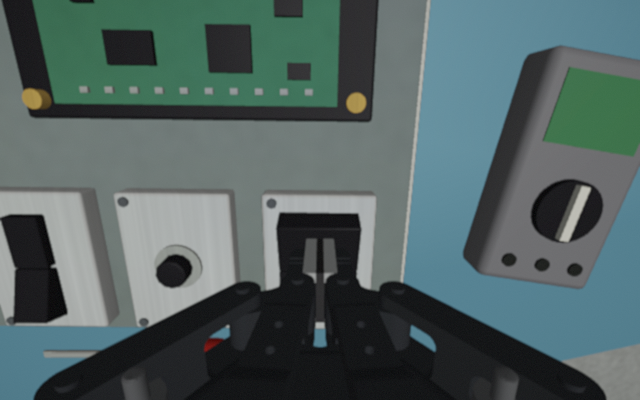

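The fingertips, at about (318,245), sit over the far raised half of the wide rocker, centred across it. I'll press.

```bash
python3 -m pendant '[[0,0,1,0,0,0,255],[0,0,0.5,0,0,0,255],[0,0,0.4,0,0,0,255],[0,0,0,0,0,0,255]]'; python3 -m pendant '[[0,0,0.2,0,0,0,255],[0,0,0,0,0,0,255],[0,0,0,0,0,0,255]]';python3 look.py s3 side; python3 look.py w3 wrist
```

```text
clock: 3.55
ee_pos: [0.5234, -0.1572, 0.0963]
orientation: [3.111, -0.438, 0.001]
contact_force: [1.4, 0.1, 1.1]
gripper_width: -0.0002
clock: 3.92
ee_pos: [0.5231, -0.1571, 0.0943]
orientation: [-3.111, 0.439, -0.0]
contact_force: [1.3, -0.3, 1.6]
gripper_width: 0.0003
3.975 [ 0.52312888 -0.15705431  0.09429191] [[0.961, -0.2765, 0.0], [-0.2765, -0.961, 0.0], [0.0, -0.0, -1.0]] [1.7162035  0.19201572 2.69756715] -4.145091671708746e-05 [ 0.23  0.59 -0.03  1.92  0.03  0.64 -1.67]
4.025 [ 0.52311855 -0.15708019  0.09428902] [[0.961, -0.2765, -0.0], [-0.2765, -0.961, 0.0], [-0.0, -0.0, -1.0]] [ 1.90397847 -0.88037845  1.54723607] -0.00032174779676107335 [ 0.23  0.59 -0.03  1.92  0.03  0.64 -1.67]
```

View pics/w3.png

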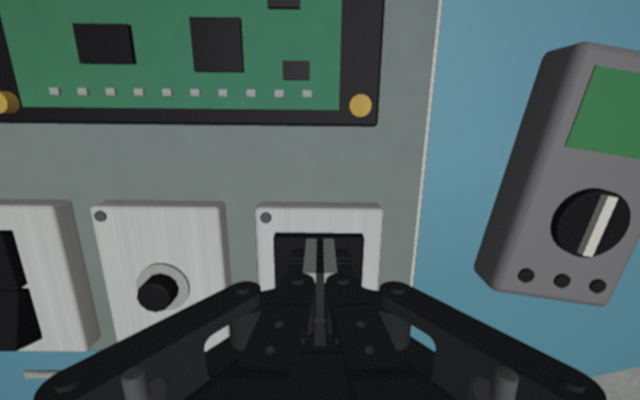

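```bash
python3 -m pendant '[[0,0,0.1,0,0,0,255],[0,0,0,0,0,0,255]]'; python3 -m pendant '[[0,0,0.1,0,0,0,255],[0,0,0,0,0,0,255]]'
```

```text
clock: 4.28
ee_pos: [0.5232, -0.1571, 0.0939]
orientation: [-3.111, 0.439, -0.0]
contact_force: [0.0, -0.4, 9.6]
gripper_width: 0.0001
clock: 4.53
ee_pos: [0.5232, -0.1571, 0.0938]
orientation: [3.111, -0.439, 0.0]
contact_force: [-3.1, 0.7, 19.0]
gripper_width: -0.0002
```

The force rose sharply at a hard stop, to 19 N at tip height 75 mm. I'll lift, check, and move toward the narrow rocker.

```bash
python3 -m pendant '[[0,0,-2,0,0,0,255],[0,0,-4,0,0,0,255],[-1,-4.1,0,0,0,0,255],[-1,-4.2,0,0,0,0,255],[-1,-4.2,0,0,0,0,255],[-1,-4.2,0,0,0,0,255],[0,0,0,0,0,0,255],[0,0,0,0,0,0,255]]';python3 look.py s4 side; python3 look.py w4 wrist
python3 - <<'E'
import cv2
im=cv2.imread("pics/s4.png")[135:235,235:395]
cv2.imwrite("pics/s4c.png",cv2.resize(im,None,fx=5,fy=5,interpolation=cv2.INTER_CUBIC))
E
```

```text
clock: 5.52
ee_pos: [0.53, 0.0137, 0.1518]
orientation: [3.11, -0.439, -0.003]
contact_force: [-0.4, -0.0, -0.5]
gripper_width: 0.0001
5.575 [0.53014483 0.01306019 0.15185743] [[0.9606, -0.2779, -0.0016], [-0.2779, -0.9606, -0.0009], [-0.0012, 0.0013, -1.0]] [-0.65203692 -0.62284348 -0.05121515] -0.000171969219492656 [-0.06  0.47 -0.06  1.93  0.04  0.74 -2.  ]
5.625 [0.5303394  0.01283514 0.15198197] [[0.9604, -0.2785, -0.0011], [-0.2785, -0.9604, -0.0009], [-0.0008, 0.0012, -1.0]] [ 0.76390438 -0.91430164  0.6894082 ] -0.00019115021637727153 [-0.06  0.47 -0.06  1.93  0.04  0.74 -2.  ]
```

View pics/w4.png

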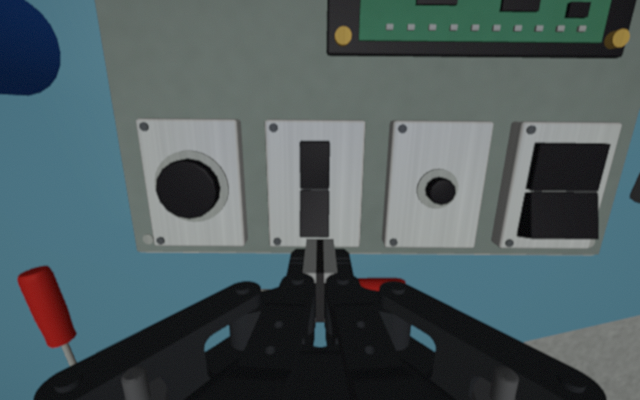

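View pics/s4c.png

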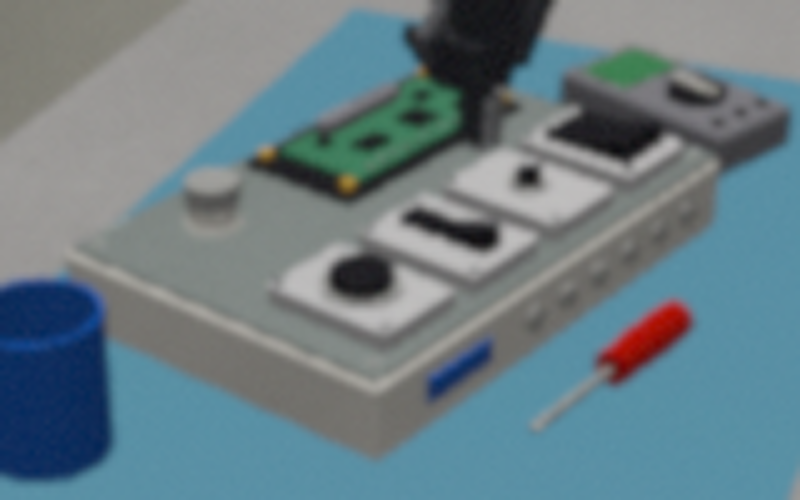

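In the wrist view the wide rocker at (567,190) has its far half flat and its near half raised, so it is over. Nothing else has moved. Next I'll lower over the near half of the narrow rocker at (315,213), which is its raised half.

```bash
python3 -m pendant '[[-0.1,-0.2,1.5,0,0,0,255],[0,0,2,0,0,0,255],[0,0,0,0,0,0,255],[0,0,0,0,0,0,255]]';python3 look.py w5 wrist
```

```text
clock: 6.12
ee_pos: [0.5304, 0.0164, 0.1173]
orientation: [3.111, -0.439, -0.0]
contact_force: [-0.2, 1.0, 1.0]
gripper_width: 0.0
6.175 [0.53072941 0.01644486 0.11759626] [[0.9609, -0.2769, 0.0005], [-0.2769, -0.9609, -0.0], [0.0005, -0.0001, -1.0]] [0.08875917 0.67361232 0.38543052] -8.744025762388417e-05 [-0.07  0.53 -0.06  1.95  0.05  0.67 -2.01]
```

View pics/w5.png

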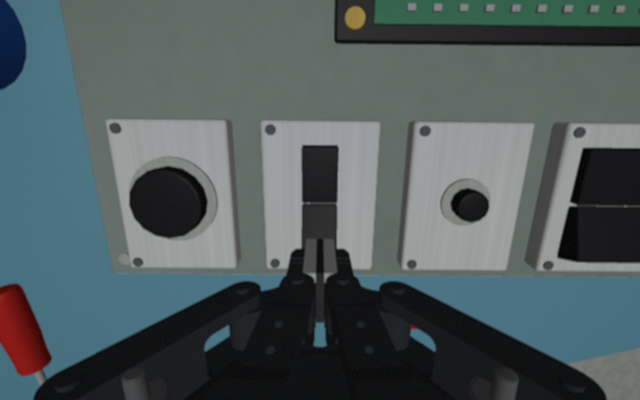

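The tips at (320,240) are centred on the near half of the narrow rocker.

```bash
python3 -m pendant '[[0,0,1.3,0,0,0,255],[0,0,0.5,0,0,0,255],[0,0,0.4,0,0,0,255],[0,0,0,0,0,0,255]]'; python3 -m pendant '[[0,0,0.2,0,0,0,255],[0,0,0.1,0,0,0,255],[0,0,0,0,0,0,255]]'
```

```text
clock: 6.68
ee_pos: [0.5302, 0.0166, 0.0949]
orientation: [3.111, -0.438, -0.001]
contact_force: [-0.1, 0.2, 1.1]
gripper_width: 0.0002
clock: 7.05
ee_pos: [0.5306, 0.0165, 0.0938]
orientation: [3.111, -0.439, 0.0]
contact_force: [-5.8, 0.0, 18.1]
gripper_width: 0.0001
```

```bash
python3 -m pendant '[[0,0,-2,0,0,0,255],[0,0,-4,0,0,0,255],[1.1,-4.1,0,0,0,0,255],[1.1,-4.1,0,0,0,0,255],[0,0,0,0,0,0,255],[0,0,0,0,0,0,255],[0,0,0,0,0,0,255]]'; python3 look.py w6 wrist;  python3 look.py s6 side
python3 - <<'E'
import cv2
im=cv2.imread("pics/s6.png")[135:235,235:395]
cv2.imwrite("pics/s6c.png",cv2.resize(im,None,fx=5,fy=5,interpolation=cv2.INTER_CUBIC))
E
```

```text
clock: 7.92
ee_pos: [0.5738, 0.0878, 0.1521]
orientation: [3.109, -0.441, -0.001]
contact_force: [0.0, 0.2, -0.5]
gripper_width: 0.0002
7.975 [0.5738878  0.08793141 0.15216265] [[0.9605, -0.2782, -0.0005], [-0.2782, -0.9605, -0.0008], [-0.0003, 0.0009, -1.0]] [-0.50804045  0.49573739  0.28760354] 4.790613527178769e-05 [-0.18  0.54 -0.06  1.8   0.05  0.8  -2.12]
8.025 [0.57396996 0.08812787 0.15223504] [[0.9606, -0.278, -0.0003], [-0.278, -0.9606, -0.0006], [-0.0001, 0.0007, -1.0]] [-0.47617506 -0.29609868  0.63288984] 9.772703747598912e-05 [-0.18  0.54 -0.06  1.8   0.05  0.8  -2.12]
```

View pics/w6.png

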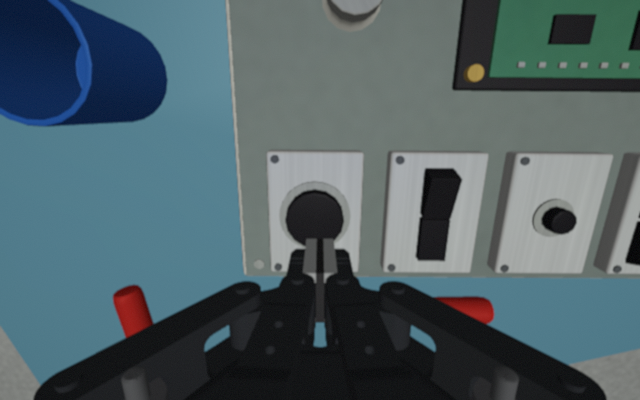

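View pics/s6c.png

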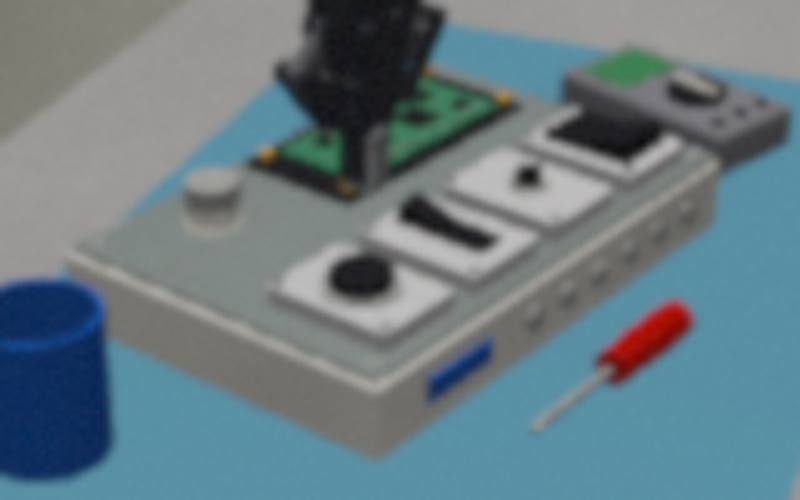

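The narrow rocker's far end is now raised in both views, so it is over too. Nothing else has shifted. I'll press the large button, whose top is at (315,215) under the tips.

```bash
python3 -m pendant '[[0,-0.2,2,0,0,0,255],[0,0,2.5,0,0,0,255],[0,0,0.5,0,0,0,255],[0,0,0.4,0,0,0,255],[0,0,0,0,0,0,255]]'; python3 -m pendant '[[0,0,0.4,0,0,0,255],[0,0,0.1,0,0,0,255],[0,0,0,0,0,0,255]]';  python3 -m pendant '[[0,0,0.1,0,0,0,255],[0,0,0,0,0,0,255]]'
```

```text
clock: 8.65
ee_pos: [0.575, 0.0909, 0.0989]
orientation: [3.111, -0.439, 0.001]
contact_force: [-2.0, -1.0, 2.8]
gripper_width: -0.0001
clock: 9.02
ee_pos: [0.5754, 0.0911, 0.0941]
orientation: [-3.111, 0.439, -0.002]
contact_force: [-1.4, -0.8, 7.0]
gripper_width: 0.0003
clock: 9.28
ee_pos: [0.5755, 0.0912, 0.094]
orientation: [-3.111, 0.439, -0.002]
contact_force: [-4.1, -2.8, 15.5]
gripper_width: 0.0
```

It is at the hard stop, with 15.5 N and the tip about 75 mm up. I'll release and back off.

```bash
python3 -m pendant '[[0,0,-1,0,0,0,255],[0,0,-2,0,0,0,255],[0,0,-5,0,0,0,255],[0,0,-5,0,0,0,255],[-5,0,0,0,0,0,255],[-5,0,0,0,0,0,255],[0,0,0,0,0,0,255],[0,0,0,0,0,0,255],[0,0,0,0,0,0,255]]'; python3 look.py w7 wrist;  python3 look.py s7 side; python3 look.py t7 top
python3 - <<'E'
import cv2,numpy as np
im=cv2.imread("pics/s7.png")[135:235,235:395]
cv2.imwrite("pics/s7c.png",cv2.resize(im,None,fx=5,fy=5,interpolation=cv2.INTER_CUBIC))
a,b=cv2.imread("pics/side0.png"),cv2.imread("pics/s7.png")
cv2.imwrite("pics/t7d.png",cv2.absdiff(cv2.imread("pics/top0.png"),cv2.imread("pics/t7.png"))*3)
E
```

```text
clock: 10.4
ee_pos: [0.4799, 0.1187, 0.2224]
orientation: [-3.11, 0.44, -0.001]
contact_force: [0.3, -0.2, 0.2]
gripper_width: 0.0004
10.45 [0.4797139  0.11859881 0.22223639] [[0.9607, -0.2776, 0.0005], [-0.2776, -0.9607, 0.0], [0.0004, -0.0002, -1.0]] [-0.70805876 -0.52152339 -0.16530902] 0.00017448090865328095 [-0.25  0.31 -0.1   1.97  0.04  0.86 -2.22]
10.5 [0.4795505  0.11862897 0.2221884 ] [[0.9607, -0.2775, 0.0003], [-0.2775, -0.9607, 0.0], [0.0003, -0.0001, -1.0]] [-1.62330084  0.81698471  0.14765029] 0.0002900762523846093 [-0.25  0.31 -0.1   1.97  0.04  0.86 -2.22]
10.55 [0.47935715 0.11864551 0.2221359 ] [[0.9608, -0.2774, 0.0001], [-0.2774, -0.9608, -0.0], [0.0001, 0.0, -1.0]] [ 0.11249478 -0.44291559 -0.41264482] 0.00019360373947245528 [-0.25  0.31 -0.1   1.97  0.04  0.86 -2.22]
```

View pics/w7.png

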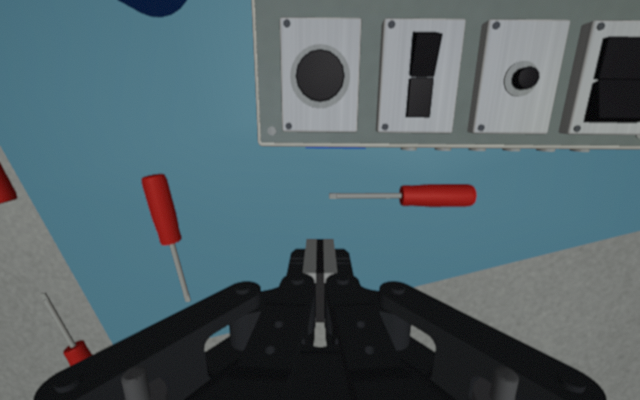

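View pics/s7c.png

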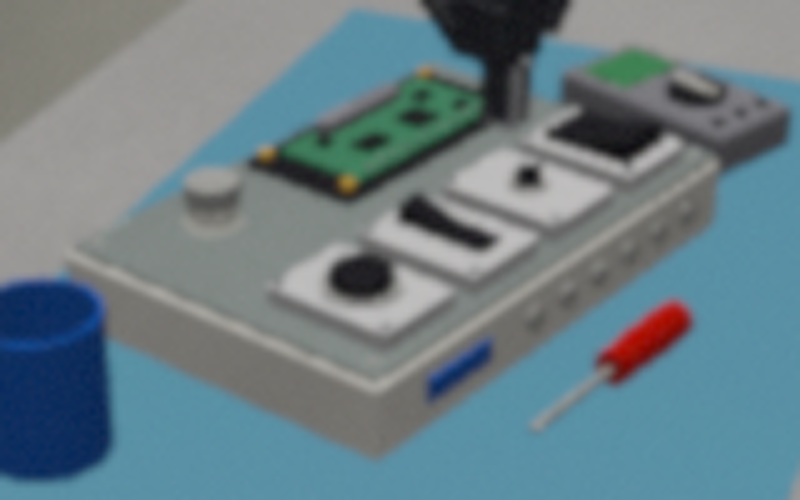

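View pics/t7d.png

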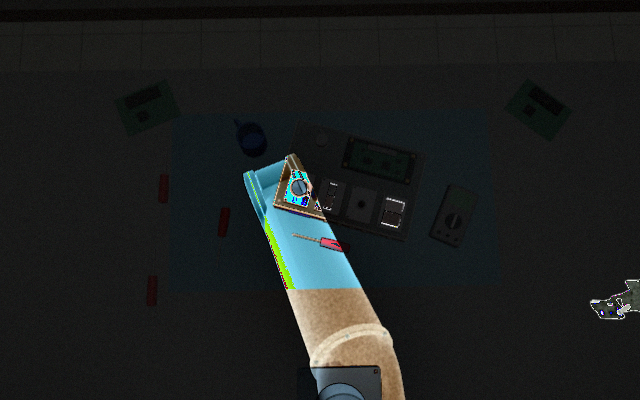

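In the side crop the large button at (362,275) looks the same as at the start, so it is back up. Both rockers are over, and the tin, mug, multimeter and screwdriver sit at their original pixels. The arm is clear, so I'm handing in.

```bash
python3 -c "
from station import manip
print(manip.hand_in())"
```

```text
the job is handed in; nothing more can be done
None
```

I pressed the wide rocker over, then the narrow rocker, then pushed the large button down and let it up, and handed in at about 10.6 s. Each press ended at a hard stop, with the tip about 75 mm above the bench and 15–19 N on the tool.

- **Controls:** The last wrist and side pictures show both rockers switched over and both round buttons up.
- **Loose objects:** The tin, mug, multimeter and screwdriver sit at their starting pixels in the side view. In the top view the arm covers the large button's frame and the screwdriver. There the other three show no change, so the screwdriver rests on the side and wrist views.
- **Arm:** It is clear of everything, and the measured force is only noise.
- **Disagreement:** The side camera alone put the console about 6 mm off in x and 12 mm off in y from the top camera. I worked from the wrist camera, which agreed with the top one to 2 mm, and the presses landed centred.

The joint values themselves could not be read, so "switched over" and "up" rest on the pictures, tip heights and forces.

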